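# Stack three lidded parts cases so they interlock

### The job

Stack the three grey lidded parts cases into one tower on the deepest case, which stays where it stands: the medium one on it and the shallow one on top. Each case must be fully down, with the recesses in its base locked over the lugs of the lid below, either way round. Keep the cases upright, leave the other things on the bench where they are, and let go of the tower.

Things in the scene. Friction and masses are not known exactly. Their poses are not given: they have to be found in the camera images.
- deep_case: Bottom of the tower: deepest of three like grey lidded cases (only heights differ). 56 mm wide (own x), 112 mm long (own y; 120 over the black end clips), 70 mm high to the lid top, 0.6 kg. Four round tapered lugs 6 mm high on the lid at x +-16, y +-42 mm (diameter 14 mm at foot, 9 at top). Loose, long sides plain. Origin: centre of underside; z up.
- medium_case: Medium case: as the deep one but 48 mm high to the lid top (lugs 6 mm more), 0.3 kg. Each case's base has four recesses, 18 mm square, 8 mm deep, at x +-16, y +-42 mm: about 2 mm play round the lugs; fits either way round. Grip across the 56 mm width, mid-length. Loose. Origin: centre of underside, 70 mm above the deep case's when seated; x width, y length, z up.
- shallow_case: Shallow case: same plan, lugs and base recesses as the others, 34 mm high to the lid top (lugs 6 mm more), 0.22 kg. Grip across the 56 mm width, mid-length. Loose. Origin: centre of underside, 48 mm above the medium case's when seated; x across the width, y along the length, z up.
- ball_bearing: Bystander between the cases: steel ball bearing, 35 mm diameter, 11 mm high, lying flat. Origin: centre of the underside.
- bushing: Bystander between the cases: brass flanged bushing, 34 mm diameter, 28 mm high, standing. Origin: centre of the underside.
- pliers: Bystander behind the cases: red-handled combination pliers lying flat, 159 x 62 x 15 mm. Origin: centre of the underside.
- screw_dish: Bystander behind the cases: round metal dish with screws, 97 mm diameter, 25 mm high. Origin: centre of the underside.
- gear: Bystander behind the cases: steel spur gear, 48 mm diameter, 18 mm high, lying flat. Origin: centre of the underside.

How it is judged:
At the end, for the whole second after the job is handed in: Deep case flat on the bench; medium case seated on it and shallow case on the medium: each within 4 mm of centred along each axis, within 0.1 rad of aligned (either way round), flat within 0.04 rad, at most 2 mm short of fully down; tower upright and at rest (height (world z) of deep_case below 0.003 m and angle between deep_case's own z axis and vertical below 0.04 rad and x of medium_case in the frame of deep_case between -0.004 and 0.004 m and y of medium_case in the frame of deep_case between -0.004 and 0.004 m and z of medium_case in the frame of deep_case between 0.067 and 0.072 m and angle between the y axis of medium_case and the y axis of deep_case, either way round below 0.1 rad and angle between the z axis of medium_case and the z axis of deep_case, either way round below 0.04 rad and x of shallow_case in the frame of medium_case between -0.004 and 0.004 m and y of shallow_case in the frame of medium_case between -0.004 and 0.004 m and z of shallow_case in the frame of medium_case between 0.045 and 0.05 m and angle between the y axis of shallow_case and the y axis of medium_case, either way round below 0.1 rad and angle between the z axis of shallow_case and the z axis of medium_case, either way round below 0.04 rad and angle between shallow_case's own z axis and vertical below 0.1 rad and linear speed of each of shallow_case, medium_case below 0.02 m/s); the robot touches nothing.
It fails at once if the deep case is moved more than 50 mm from where it stood (distance of deep_case from where it was at the start of the episode above 0.05 m).
It fails at once if a case is tipped by more than 0.5 rad (angle between any of deep_case, medium_case, shallow_case's own z axis and vertical above 0.5 rad).
It fails at once if the bearing, bushing, pliers, dish or gear is moved more than 40 mm (distance of any of ball_bearing, bushing, pliers, screw_dish, gear from where it was at the start of the episode above 0.04 m).
It also fails if it takes over 70 s, if anything falls off the work surface, if the arm or the gripper's body presses on something with over 40 N, if the wrist force passes 120 N, or if a joint passes its speed limit or range.

### The arm

A 7-joint arm with a two-finger parallel gripper is mounted at the origin on a cart in front of the work surface, level with it; the furniture and walls round the work are solid. World frame = base frame: x ahead of the robot, y to its left, z up, the work surface at z = 0. Lengths are in m, angles in rad, forces in N, time in s.
With the tool pointing down it reaches from about 0.425 to 0.975 m from the base axis. Payload 16.7 kg.
Tool frame: the origin (TCP) lies midway between the tips of the shut fingers; the grasp point (between the pads) lies grip_point_offset behind it (grip_point_offset is the distance from the TCP to the grasp point, in m); z points along the fingers, y is the line along which they close (so a half turn about z gives the same grasp; the last joint's range is limited). The gripper opens to 85 mm and grips with 20 to 120 N. Pads are 22 mm wide; open, the fingers measure 114 mm over their backs; the gripper's body (76 mm by 85 mm) begins 54 mm behind the grasp point. The pads swing forward as they close: fully open they stand 13 mm farther back than shut.
Start: joints at [1.175, 0.426, 0.074, 1.606, -0.034, 1.111, -0.067], TCP at [0.164, -0.655, 0.206] pointing down, gripper open.
Joint ranges: [-2.85, 2.85], [-0.5, 2.14], [-1.23, 1.37], [0.21, 2.46], [-1.02, 4.16], [0.16, 2.05], [-2.73, 2.73]. Speed limits (rad/s): [1.89, 1.89, 2.39, 2.39, 3.01, 3.01, 3.01].

### API

Orientations are given as [roll, pitch, yaw] about the fixed x, y, z axes, in that order (R = Rz(yaw) Ry(pitch) Rx(roll)).
In Python, from plant import get_obs, get_image, camera_model, hand_in, grip_point_offset gives the robot as it stands.
- The arm moves only by the tool servo_tool, never from a script. Its argument "increments" is a list of rows, each a list of 2 entries, a list of its own where there are three numbers: the shift along the world's x, y, z in mm, then the turn about the world's z in rad. A call has 1 to 5 rows; each row is the pose to reach, as a shift and turn from the pose commanded when the call began; what a row does not reach only later rows make up. A row lasts 1/12 s, in which the tool goes at most 41.7 mm and 7.16 degrees, less where a joint would pass 70% of its speed; a pose out of reach is approached as far as the arm can. A call with a gripper value outside its range is refused whole. "grip" is the opening, from 0 (shut) to 1 (fully open), set as the call begins (left out, the last holds). The fingers move at their own pace and stop on an object; "newtons" is the grip in N (left out, the last holds). Time passes only in rows, so rows that repeat a pose let the fingers close. It gives the time, the measured TCP pose, the force, the opening and the grip force at its end, in the units of the state.
- get_obs(): the state, without advancing time (a new reading comes with each control period).
- get_image(name): name is "side" or "top" or "wrist"; returns (picture, depth): 480x640x3 uint8, blue, green, red; 480x640 float32, m along the optical axis (not along the pixel's ray), 0 where there is no reading.
- camera_model(name): a dict with "fovy" (degrees; the focal length in pixels is half the picture's height over the tangent of half this angle, whatever the lens; pixels are square), "cx", "cy" (the principal point, pixels), "k1" (the pictures are not rectified: a ray, as slopes to the right and down, at radius r is drawn at 1 + k1 r^2 times it, then the intrinsics apply), "R" (3x3) and "t" (3): a world point X has camera coordinates R X + t. Camera axes: x right, y down, z forward; pixel columns grow to the right and rows downward; lengths in m; the calibration is good to about 2 mm. A picture is of the moment at which its call begins: read the wrist's pose just before it. camera_model takes no time and is no camera call; for the wrist camera it gives the pose at the moment of the call.
- hand_in(): hands the job in; it is judged then, once.
The state is a dict: "t": time; "qpos": joint angles; "qvel": joint speeds; "joint_efforts": joint torques, N m; "tcp_pos": TCP position; "eef_rot": TCP orientation; "ft_force": force on the tool from outside, world axes, zero at the start; "moment": the same for the moment, N m; "finger_gap": finger opening in m; "grip_force": force on a finger pad.
Only numpy, scipy, OpenCV 4.12 (cv2) and the standard library are available. Lean on these libraries where they do the work, as an engineer would, in place of code of your own. Each camera call takes 0.05 s, during which the arm holds its last target. There are 200 camera calls.

## Working session

There is one attempt and no reset: what is moved stays moved. The work goes in short steps, Python scripts to look and compute and a tool call to move; the robot and the scene stay as the last step left them, time stands still between calls to the robot, and variables do not carry over. Pictures are saved under pics/ and viewed, at most 10 in all, crops included, and the job is handed in when it is done.

Besides the shell and the picture viewer there is one more tool, called after ">>>" as name(argument=value, ...) on one line, values as JSON. servo_tool: Moves the arm, as the interface text tells. Its arguments: {"type":"object","properties":{"increments":{"type":"array","items":{"type":"array"}},"grip":{"type":"number"},"newtons":{"type":"number"}},"required":["increments"]}

```bash
mkdir -p pics; ls
cat > h.py <<'E'
import numpy as np,cv2
from plant import *
def K(m):
    f=240/np.tan(np.radians(m["fovy"])/2); return f
def rays(m,uv):
    f=K(m);uv=np.atleast_2d(np.asarray(uv,float))
    d=(uv-[m["cx"],m["cy"]])/f
    s=d.copy()
    for _ in range(20): s=d/(1+m["k1"]*(s**2).sum(1,keepdims=True))
    R=np.array(m["R"]);t=np.array(m["t"])
    return -R.T@t, s, np.c_[s,np.ones(len(s))]@R
def onplane(m,uv,z):
    o,_,d=rays(m,uv); return o+d*((z-o[2])/d[:,2])[:,None]
def cloud(m,D):
    v,u=np.mgrid[0:480,0:640]; o,s,d=rays(m,np.c_[u.ravel(),v.ravel()])
    return (o+d*D.reshape(-1,1)).reshape(480,640,3)
E
python3 - <<'E'
from h import *
o=get_obs();print(o,grip_point_offset)
for n in("side","top","wrist"):
    m=camera_model(n);I,D=get_image(n);cv2.imwrite(f"pics/{n}.png",I);np.savez(f"{n}.npz",I=I,D=D,m=m)
    print(n,m["fovy"],m["k1"],rays(m,[[320,240]])[0],(D>0).mean())
a=cv2.imread("pics/side.png");
E
```

```text
pics
{'t': 0.0, 'qpos': array([ 1.1755057 ,  0.42673405,  0.07382317,  1.60662044, -0.03409769,
        1.11082264, -0.06711005]), 'qvel': array([-0.00197928, -0.00019075, -0.00174194, -0.00037542,  0.0010265 ,
       -0.00086299, -0.00155671]), 'joint_efforts': array([-8.64677295e-04, -9.49817705e+01,  3.76041234e+00, -4.63530350e+01,
        1.91529281e-02,  1.00846562e-02,  3.77961180e-05]), 'tcp_pos': array([ 0.16411664, -0.65427354,  0.20550251]), 'eef_rot': array([-3.14026967e+00,  8.88699031e-05,  2.45774829e-01]), 'ft_force': array([-0.43833664,  1.41612876,  1.23960477]), 'moment': array([-0.02511592, -0.01619906, -0.01173812]), 'grip_force': 0.0, 'finger_gap': 0.08539398155162399} 0.0187
side 46.473360205406266 -0.007946085738178094 [0.64917178 1.1491481  0.5964916 ] 0.86125
top 54.9623606436992 0.03499281139548587 [0.40740626 0.03672285 0.90936143] 0.9958626302083333
wrist 68.30892016880614 -0.039217717386284795 [ 0.23230833 -0.63654513  0.37361398] 0.9958170572916667
```

View pics/top.png

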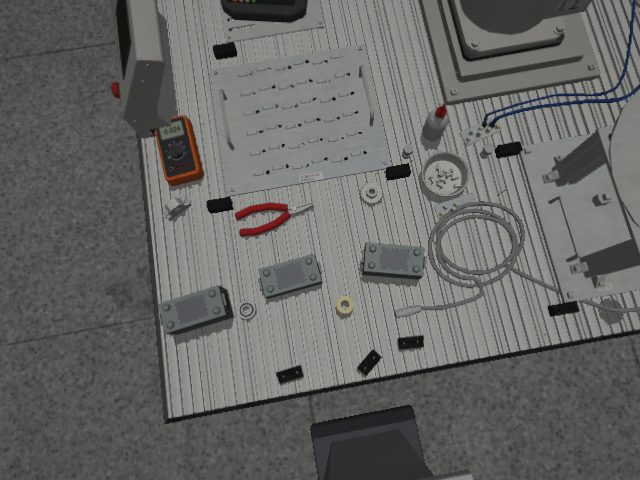

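View pics/side.png

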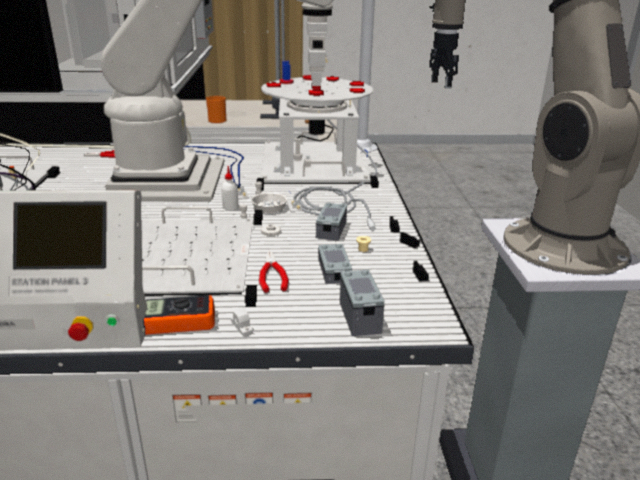

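The top view shows the cases at about (195,310), (291,276) and (393,260), with the bearing at (248,310), the bushing at (344,305), the gear at (371,192), the pliers at (270,215) and the dish at (443,173). The side view shows the same cases at (362,300), (334,262) and (331,220). The first one is the deep case.

```bash
cat >> h.py <<'E'
def tops(n,m,I,D,lo=.025,hi=.3,band=None,xy=(.3,.85,-.35,.45)):
    P=cloud(m,D);z=P[...,2]
    M=((z>lo)&(z<hi)&(P[...,0]>xy[0])&(P[...,0]<xy[1])&(P[...,1]>xy[2])&(P[...,1]<xy[3])&(D>0)).astype(np.uint8)
    k,L,S,C=cv2.connectedComponentsWithStats(M)
    out=[]
    for i in range(1,k):
        if S[i,4]<250: continue
        p=P[L==i]; h,e=np.histogram(p[:,2],bins=np.arange(0,.3,.002)); zz=e[h.argmax()]+.001
        t=p[abs(p[:,2]-zz)<.004]; zt=np.median(t[:,2])
        r=cv2.minAreaRect((t[:,:2]*1000).astype(np.float32))
        print(n,"px",C[i].round(),"n",S[i,4],"ztop",zt.round(4),"rect",np.round(r[0],1),np.round(r[1],1),round(r[2],1))
E
python3 - <<'E'
from h import *
for n in("top","side"):
    f=np.load(n+".npz",allow_pickle=True); tops(n,f["m"].item(),f["I"],f["D"],lo=.02)
m=np.load("top.npz",allow_pickle=True)["m"].item()
for nm,p,z in [("bear",(248,310),.011),("bush",(344,305),.028),("gear",(371,192),.018),("pl",(270,215),.01),("dish",(443,173),.025)]: print(nm,onplane(m,[p],z).round(3))
I=cv2.imread("pics/top.png");cv2.imwrite("pics/crop.png",cv2.resize(I[230:350,150:440],None,fx=2.7,fy=2.7,interpolation=cv2.INTER_CUBIC))
E
```

```text
top px [436. 122.] n 566 ztop 0.0708 rect [ 803.7 -237.9] [33.9 27.3] 56.5
top px [180. 164.] n 1136 ztop 0.0353 rect [820.9 284.8] [62.5 69. ] 5.2
top px [446. 171.] n 330 ztop 0.0234 rect [ 704.7 -240.5] [96.1 95.1] 56.3
top px [219. 203.] n 251 ztop 0.0234 rect [725.3 219.4] [47.4 22.6] 89.9
top px [393. 260.] n 1898 ztop 0.0478 rect [547.4 -97.8] [120.8  56.6] 74.6
top px [290. 275.] n 1800 ztop 0.0338 rect [555. 102.] [ 56.4 121.7] 5.3
top px [194. 310.] n 2389 ztop 0.0699 rect [520.2 282.4] [ 57.8 123.1] 7.4
side px [229. 189.] n 423 ztop 0.0726 rect [ 806.  -234.4] [27.8 27. ] 53.6
side px [331. 218.] n 777 ztop 0.0485 rect [546.7 -93.3] [122.2  56.2] 74.9
side px [353. 288.] n 2852 ztop 0.0704 rect [520.8 287.3] [ 56.3 121.9] 6.3
side px [195. 310.] n 974 ztop 0.0364 rect [822.  288.7] [58.8 68.5] 3.6
bear [[0.506 0.194 0.011]]
bush [[0.48  0.01  0.028]]
gear [[ 0.695 -0.086  0.018]]
pl [[0.687 0.123 0.01 ]]
dish [[ 0.705 -0.236  0.025]]
```

View pics/crop.png

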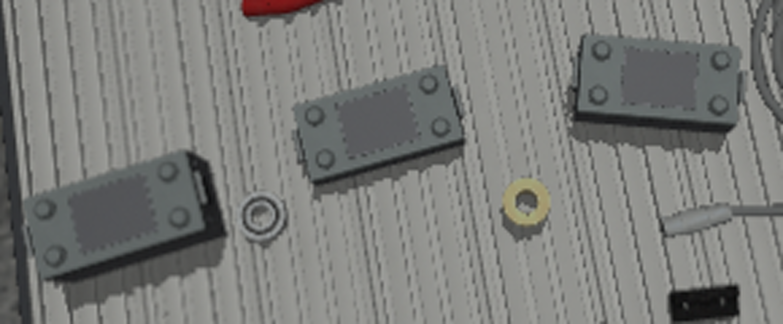

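Both views agree: the medium case is near (547,-96) mm with its top at 48 mm, the shallow near (555,102), and the deep near (520,285) with its top at 70 mm. I'll hover over the medium case first for a closer wrist view.

>>> servo_tool(increments=[[[22, 32, 0], 0.06], [[44, 64, 0], 0.12], [[66, 96, 0], 0.18], [[88, 128, 0], 0.25], [[110, 160, 0], 0.31]], grip=1, newtons=50)

```text
t: 0.57
tcp_pos: [0.2748, -0.4929, 0.206]
eef_rot: [-3.141, 0.0, 0.559]
ft_force: [1.4, -0.5, -1.3]
finger_gap: 0.0854
grip_force: 0.0
```

>>> servo_tool(increments=[[[22, 32, 0], 0.06], [[44, 64, 0], 0.12], [[66, 96, 0], 0.18], [[88, 128, 0], 0.25], [[110, 160, 0], 0.31]])

```text
t: 0.98
tcp_pos: [0.3848, -0.333, 0.2063]
eef_rot: [3.141, 0.0, 0.869]
ft_force: [0.3, -1.2, 0.5]
finger_gap: 0.0853
grip_force: 0.0
```

>>> servo_tool(increments=[[[22, 32, 0], 0.06], [[44, 64, 0], 0.12], [[66, 96, 0], 0.18], [[88, 128, 0], 0.25], [[110, 160, 0], 0.31]])

```text
t: 1.4
tcp_pos: [0.4949, -0.173, 0.2063]
eef_rot: [3.141, 0.0, 1.179]
ft_force: [0.4, -0.6, 0.4]
finger_gap: 0.0853
grip_force: 0.0
```

>>> servo_tool(increments=[[[22, 32, 0], 0.06], [[44, 64, 0], 0.12], [[52, 75, 0], 0.123], [[52, 75, 0], 0.123]])

```text
t: 1.73
tcp_pos: [0.5479, -0.0956, 0.206]
eef_rot: [-3.141, -0.002, 1.304]
ft_force: [0.4, -0.3, -0.3]
finger_gap: 0.0852
grip_force: 0.0
```

```bash
cat >> h.py <<'E'
def wrist(tag,**k):
    m=camera_model("wrist");o=get_obs();I,D=get_image("wrist");cv2.imwrite(f"pics/{tag}.png",I);np.savez(tag+".npz",I=I,D=D,m=m)
    print("tcp",o["tcp_pos"].round(4),"rot",o["eef_rot"].round(4));tops("wrist",m,I,D,**k);return m,I,D
E
python3 -c "
from h import *
wrist('w1',lo=.02)"
```

```text
tcp [ 0.5479 -0.0956  0.206 ] rot [-3.1415e+00 -1.8000e-03  1.3043e+00]
wrist px [78. 21.] n 588 ztop 0.0263 rect [383.2 132.5] [11.2 39.4] 6.7
wrist px [281.  30.] n 4120 ztop 0.0345 rect [559.9  74.3] [56.5 61.8] 4.4
wrist px [224. 123.] n 937 ztop 0.0283 rect [483.5  11.3] [34.2 33.8] 71.0
wrist px [321. 213.] n 7138 ztop 0.0485 rect [548.9 -95.2] [120.9  56.1] 74.6
wrist px [130. 176.] n 526 ztop 0.0263 rect [375.7 -10.2] [10.  46.1] 37.2
wrist px [507. 213.] n 1006 ztop 0.0242 rect [ 732.1 -146.9] [47.1 22.6] 88.8
wrist px [549. 231.] n 408 ztop 0.0342 rect [ 769.7 -174.4] [19.2 19.6] 76.3
wrist px [183. 253.] n 466 ztop 0.0263 rect [398.3 -99.3] [46.1 10.6] 85.9
wrist px [604. 285.] n 2783 ztop 0.0725 rect [ 807.2 -235.8] [33. 27.] 42.6
wrist px [503. 363.] n 10821 ztop 0.2974 rect [ 602.  -108.8] [26.8 37.8] 75.2
wrist px [365. 331.] n 1477 ztop 0.0216 rect [ 556.7 -254.4] [120.2 148.7] 44.1
wrist px [139. 370.] n 9423 ztop 0.2974 rect [493.6 -79.2] [27.2 38. ] 72.8
```

View pics/w1.png

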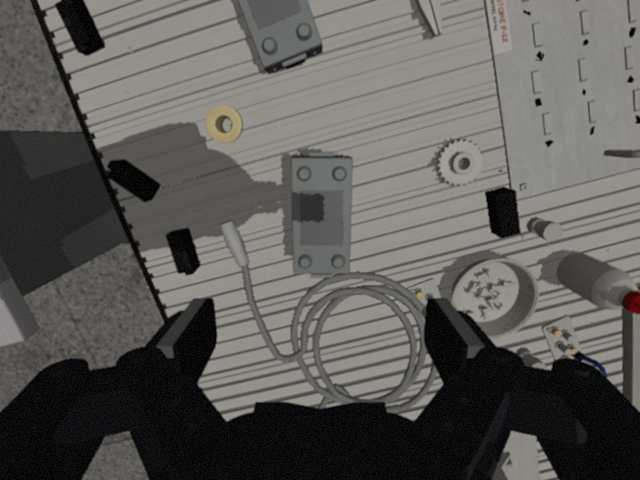

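The wrist view shows the medium case centred at (321,213), aligned and clear between the fingers, with the bushing at (225,124). Descending to grasp.

>>> servo_tool(increments=[[[1, 0.4, -35], 0], [[1, 0.4, -70], 0], [[1, 0.4, -105], 0], [[1, 0.4, -135], 0], [[1, 0.4, -150], 0]])

```text
t: 2.2
tcp_pos: [0.5446, -0.1005, 0.0526]
eef_rot: [-3.137, 0.001, 1.297]
ft_force: [0.1, -0.6, 1.0]
finger_gap: 0.0856
grip_force: 0.0
```

>>> servo_tool(increments=[[[0, 0, -12], 0], [[0, 0, -24], 0], [[0, 0, -36], 0], [[0, 0, -43], 0], [[0, 0, -43], 0]])

```text
t: 2.62
tcp_pos: [0.5466, -0.0994, 0.0121]
eef_rot: [-3.14, 0.0, 1.298]
ft_force: [-0.7, -0.0, 0.4]
finger_gap: 0.0852
grip_force: 0.0
```

>>> servo_tool(increments=[[[0, 0, 0], 0], [[0, 0, 0], 0], [[0, 0, 0], 0], [[0, 0, 0], 0], [[0, 0, 0], 0]], grip=0)

```text
t: 3.03
tcp_pos: [0.548, -0.0994, 0.0145]
eef_rot: [3.14, 0.0, 1.299]
ft_force: [-1.7, 0.2, 9.9]
finger_gap: 0.0542
grip_force: 50.7
```

>>> servo_tool(increments=[[[0, 0, 5], 0], [[0, 0, 25], 0], [[0, 0, 60], 0], [[0, 0, 95], 0], [[0, 0, 130], 0]])

```text
t: 3.45
tcp_pos: [0.5466, -0.0991, 0.145]
eef_rot: [-3.141, -0.0, 1.299]
ft_force: [1.6, -1.0, -3.9]
finger_gap: 0.054
grip_force: 54.6
```

>>> servo_tool(increments=[[[-1, 20, 20], 0.05], [[-3, 50, 40], 0.13], [[-5, 82, 55], 0.2], [[-6, 114, 60], 0.27], [[-8, 146, 60], 0.34]])

```text
t: 3.87
tcp_pos: [0.5396, 0.0481, 0.2055]
eef_rot: [3.139, 0.001, 1.642]
ft_force: [1.2, 0.2, -4.3]
finger_gap: 0.0539
grip_force: 54.6
```

>>> servo_tool(increments=[[[-1, 32, 0], 0.05], [[-2, 64, 0], 0.054], [[-3, 88, 0], 0.054], [[-3, 99, 0], 0.054], [[-3, 99, 0], 0.054]])

```text
t: 4.28
tcp_pos: [0.5355, 0.1488, 0.2036]
eef_rot: [3.141, -0.001, 1.697]
ft_force: [-0.7, -0.2, -4.5]
finger_gap: 0.0539
grip_force: 54.6
```

>>> servo_tool(increments=[[[0, 0, 0], 0], [[0, 0, 0], 0], [[0, 0, 0], 0], [[0, 0, 0], 0], [[0, 0, 0], 0]])

```text
t: 4.7
tcp_pos: [0.5363, 0.1449, 0.2032]
eef_rot: [-3.141, 0.0, 1.691]
ft_force: [0.1, 0.5, -5.0]
finger_gap: 0.0537
grip_force: 54.6
```

```bash
python3 -c "
from h import *
wrist('w2',lo=.025)"
```

```text
tcp [0.5363 0.1449 0.2032] rot [-3.1415e+00  2.0000e-04  1.6915e+00]
wrist px [324.  61.] n 8944 ztop 0.0706 rect [524.4 271.1] [56.3 93.7] 7.0
wrist px [565.  62.] n 921 ztop 0.034 rect [739.2 310.4] [21.6 25.8] 29.0
wrist px [623. 105.] n 2617 ztop 0.0362 rect [803.  283.6] [30.  69.8] 19.2
wrist px [319. 316.] n 56057 ztop 0.2371 rect [534.9 153.1] [ 76.3 115.2] 19.2
wrist px [165. 202.] n 381 ztop 0.0265 rect [383.2 136.6] [ 9.6 44.6] 6.7
```

View pics/w2.png

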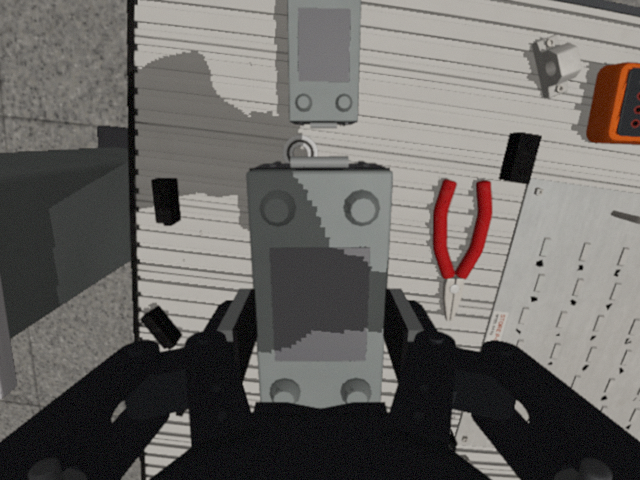

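The wrist view shows the held medium case level at (320,290), aligned with the deep case at (324,60). The deep case is cut off at the top, so I'll use the lugs of both (deep near pair at (303,102) and (345,102); held at (277,208), (362,208), (285,390) and (357,390)).

```bash
cat >> h.py <<'E'
def lugs(m,D,ztop,box,lo=.0035,hi=.009):
    "centroids (mm) of lug tops above lid plane ztop inside world box x0,x1,y0,y1"
    P=cloud(m,D);z=P[...,2];i=(P[...,0]>box[0])&(P[...,0]<box[1])&(P[...,1]>box[2])&(P[...,1]<box[3])
    lid=P[i&(abs(z-ztop)<.002)];A=np.c_[lid[:,:2],np.ones(len(lid))];c=np.linalg.lstsq(A,lid[:,2],rcond=None)[0]
    h=z-(P[...,0]*c[0]+P[...,1]*c[1]+c[2])
    M=(i&(h>lo)&(h<hi)).astype(np.uint8);k,L,S,C=cv2.connectedComponentsWithStats(M)
    print("lid tilt",c[:2].round(3),"z",np.median(lid[:,2]).round(4))
    for j in range(1,k):
        if S[j,4]>15:
            q=P[L==j]*1000; print(" lug px",C[j].round(1),S[j,4],"ctr",q.mean(0).round(1),"ext",np.ptp(q,0).round(1))
E
python3 - <<'E'
from h import *
f=np.load("w2.npz",allow_pickle=True);m=f["m"].item();D=f["D"]
lugs(m,D,.0706,(.47,.57,.22,.36)); lugs(m,D,.2371,(.45,.60,.07,.23))
f=np.load("top.npz",allow_pickle=True);lugs(f["m"].item(),f["D"],.07,(.46,.58,.2,.36))
E
```

```text
lid tilt [0.    0.005] z 0.0706
 lug px [302.8 102.1] 180 ctr [511.3 241.8  75.8] ext [10.7 12.6  3.7]
 lug px [343.7 102.2] 190 ctr [543.1 245.6  75.9] ext [11.9 12.2  4.5]
lid tilt [-0.    -0.006] z 0.2371
 lug px [276.3 208.8] 745 ctr [514.9 188.8 242.3] ext [11.7 12.1  4.3]
 lug px [361.5 208.5] 774 ctr [546.2 192.7 242.2] ext [12.5 12.5  3.8]
 lug px [249.3 309.6] 240 ctr [507.9 147.  243.5] ext [ 9.5 23.   5.4]
 lug px [390.7 309.1] 238 ctr [563.9 154.  243.4] ext [ 6.8 23.1  5.5]
 lug px [224.4 305. ] 67 ctr [497.9 148.1 243.9] ext [4.7 1.4 5.2]
 lug px [415.4 304.6] 67 ctr [573.3 157.2 243.5] ext [4.8 1.2 5.5]
 lug px [284.5 394.5] 349 ctr [525.5 107.4 242.5] ext [11.6  9.6  3.3]
 lug px [355.9 394.3] 368 ctr [556.4 111.2 242.5] ext [12.1 10.2  3.7]
lid tilt [ 0.001 -0.001] z 0.0699
 lug px [211.8 292.5] 29 ctr [541.4 242.1  75.7] ext [ 9.4 10.4  4.7]
 lug px [165.7 306.9] 32 ctr [531.  326.   75.6] ext [13.3 10.8  4.8]
 lug px [216.1 309.5] 28 ctr [509.9 238.2  75.8] ext [ 9.7 10.7  4.8]
 lug px [169.4 324.7] 31 ctr [498.4 322.6  75.7] ext [10.6 10.9  5. ]
```

>>> servo_tool(increments=[[[-3, 34, 0], 0], [[-7, 68, 0], 0], [[-10, 102, 0], 0], [[-13.5, 130, 0], 0], [[-13.7, 136.3, 0], 0]])

```text
t: 5.17
tcp_pos: [0.5208, 0.2873, 0.2035]
eef_rot: [-3.142, -0.003, 1.698]
ft_force: [-1.2, 0.7, -3.7]
finger_gap: 0.0538
grip_force: 54.6
```

>>> servo_tool(increments=[[[0, 0, -20], 0], [[0, 0, -45], 0], [[0, 0, -70], 0], [[0, 0, -90], 0], [[0, 0, -100], 0]])

```text
t: 5.58
tcp_pos: [0.5216, 0.2809, 0.1007]
eef_rot: [-3.139, 0.001, 1.692]
ft_force: [-0.7, -0.4, -3.8]
finger_gap: 0.054
grip_force: 54.6
```

>>> servo_tool(increments=[[[0, 0, 0], 0], [[0, 0, 0], 0], [[0, 0, -3], 0], [[0, 0, -6], 0], [[0, 0, -8], 0]])

```text
t: 6.0
tcp_pos: [0.523, 0.2821, 0.0958]
eef_rot: [3.14, -0.0, 1.693]
ft_force: [1.0, 0.5, -3.1]
finger_gap: 0.0542
grip_force: 54.6
```

Run:
```python
from h import *
print(get_obs()["tcp_pos"],get_obs()["ft_force"])
I,D=get_image("side");cv2.imwrite("pics/s2.png",cv2.resize(I[200:350,280:430],None,fx=4,fy=4,interpolation=cv2.INTER_CUBIC))
I,D=get_image("wrist");m=camera_model("wrist");lugs(m,D,get_obs()["tcp_pos"][2]+.0339,(.45,.60,.2,.40))
```

```text
[0.52297008 0.28213345 0.09580882] [ 1.01956785  0.47731475 -3.06854474]
lid tilt [-0.    -0.006] z 0.1292
 lug px [276.4 208.8] 739 ctr [501.2 325.9 134.4] ext [12.2 11.8  4.3]
 lug px [361.6 208.7] 746 ctr [532.5 329.7 134.4] ext [11.9 12.1  5.1]
 lug px [249.5 309.6] 240 ctr [494.2 284.1 135.6] ext [ 9.5 22.7  5.5]
 lug px [390.6 309. ] 229 ctr [550.1 291.1 135.5] ext [ 6.7 23.3  5.5]
 lug px [224.5 304.9] 63 ctr [484.2 285.1 135.9] ext [4.9 1.5 5.3]
 lug px [415.1 304.6] 68 ctr [559.4 294.3 135.7] ext [4.5 1.4 5.4]
 lug px [284.5 394.5] 359 ctr [511.7 244.4 134.6] ext [11.8  9.8  3.4]
 lug px [356.  394.3] 363 ctr [542.8 248.3 134.6] ext [11.4 10.3  3.5]
```

View pics/s2.png

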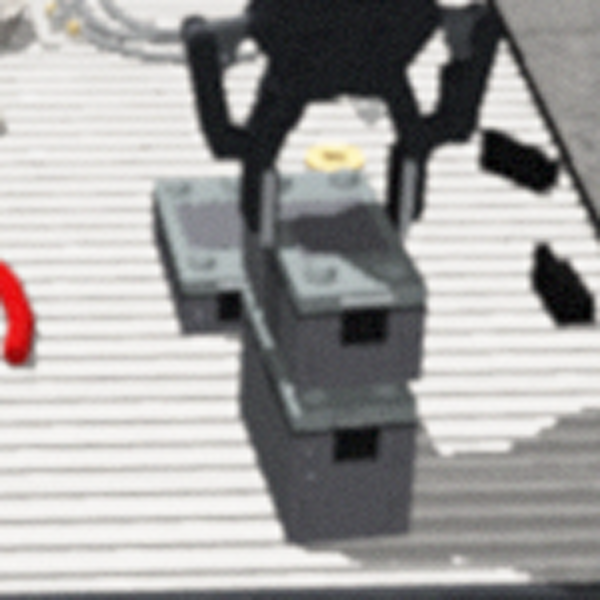

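The crop shows the medium case aligned about 11 mm above the deep one, so I'll lower it gently.

>>> servo_tool(increments=[[[0, -0.5, -2], 0], [[0, -0.5, -4], 0], [[0, -0.5, -6], 0], [[0, -0.5, -8], 0], [[0, -0.5, -8], 0]])

```text
t: 6.52
tcp_pos: [0.5223, 0.2814, 0.0867]
eef_rot: [-3.141, 0.0, 1.693]
ft_force: [0.4, 0.5, -4.3]
finger_gap: 0.0537
grip_force: 54.6
```

>>> servo_tool(increments=[[[0, 0, -1], 0], [[0, 0, -2], 0], [[0, 0, -3], 0], [[0, 0, -3], 0], [[0, 0, -3], 0]])

```text
t: 6.93
tcp_pos: [0.5226, 0.2816, 0.0846]
eef_rot: [3.141, 0.0, 1.693]
ft_force: [-2.6, -1.7, 4.7]
finger_gap: 0.0537
grip_force: 55.6
```

>>> servo_tool(increments=[[[0, 0, 0], 0], [[0, 0, 0], 0], [[0, 0, 0], 0], [[0, 0, 0], 0], [[0, 0, 0], 0]], grip=1)

```text
t: 7.35
tcp_pos: [0.5226, 0.2816, 0.0842]
eef_rot: [3.142, -0.0, 1.693]
ft_force: [0.0, -0.0, 0.3]
finger_gap: 0.0852
grip_force: 0.0
```

>>> servo_tool(increments=[[[0, 0, 10], 0], [[0, 0, 40], 0], [[0, 0, 75], 0], [[0, 0, 110], 0], [[0, 0, 125], 0]])

```text
t: 7.77
tcp_pos: [0.5235, 0.2828, 0.2145]
eef_rot: [3.137, -0.002, 1.693]
ft_force: [0.1, 0.2, 0.3]
finger_gap: 0.0853
grip_force: 0.0
```

>>> servo_tool(increments=[[[4, -35, 0], 0], [[8, -70, 0], 0], [[12, -105, 0], 0], [[16, -138, 0], 0], [[16, -138, 0], 0]])

```text
t: 8.18
tcp_pos: [0.5397, 0.1364, 0.2097]
eef_rot: [3.142, 0.003, 1.686]
ft_force: [1.7, -0.2, -0.0]
finger_gap: 0.0856
grip_force: 0.0
```

>>> servo_tool(increments=[[[0, 0, 0], 0], [[0, 0, 0], 0], [[0, 0, 0], 0], [[0, 0, 0], 0]])

```text
t: 8.52
tcp_pos: [0.5383, 0.1448, 0.2094]
eef_rot: [3.141, -0.0, 1.695]
ft_force: [0.6, 0.8, -0.0]
finger_gap: 0.0855
grip_force: 0.0
```

Run:
```python
from h import *
m,I,D=wrist("w3",lo=.025)
lugs(m,D,.118,(.45,.60,.2,.40)); lugs(m,D,.034,(.5,.62,.02,.19))
I,D=get_image("top");m=camera_model("top");lugs(m,D,.118,(.45,.60,.2,.40))
```

```text
tcp [0.5383 0.1448 0.2094] rot [ 3.1415e+00 -4.0000e-04  1.6946e+00]
wrist px [322.  61.] n 10317 ztop 0.1186 rect [525.2 263.7] [56.4 79.2] 7.5
wrist px [560.  64.] n 889 ztop 0.0341 rect [740.2 311. ] [21.9 26.2] 26.4
wrist px [620. 106.] n 3114 ztop 0.0364 rect [807.3 283.3] [37.1 72.4] 19.6
wrist px [166. 200.] n 385 ztop 0.0264 rect [382.8 136.8] [ 9.8 45.2] 4.3
wrist px [333. 250.] n 5924 ztop 0.0345 rect [556.7 105.2] [ 56.1 122.3] 5.2
wrist px [160. 349.] n 6110 ztop 0.2972 rect [481.4 148.5] [38.   9.1] 7.6
wrist px [481. 353.] n 6277 ztop 0.2977 rect [590.3 161. ] [31.2 29.3] 57.6
wrist px [256. 324.] n 563 ztop 0.0283 rect [483.9  11.5] [33.8 33.6] 85.4
wrist px [130. 418.] n 280 ztop 0.2995 rect [486.9 135.5] [ 4.5 16.7] 3.0
lid tilt [-0.001  0.008] z 0.1185
 lug px [298.2  96.2] 255 ctr [511.8 241.3 123.7] ext [11.8 12.7  4.3]
 lug px [345.4  96.1] 266 ctr [543.2 245.4 123.7] ext [12.6 12.8  4.4]
lid tilt [ 0.001 -0.001] z 0.0345
 lug px [318.4 213.6] 111 ctr [536.9 146.   39.8] ext [11.  11.2  4.1]
 lug px [351.  214.8] 115 ctr [568.6 148.7  39.7] ext [11.7 11.3  3.9]
 lug px [315.9 292.8] 88 ctr [544.6  62.7  39.9] ext [11.7 11.4  3.9]
 lug px [346.7 293.6] 92 ctr [576.4  65.6  39.8] ext [11.7 12.3  4.3]
lid tilt [0. 0.] z nan
  return _methods._mean(a, axis=axis, dtype=dtype,
  ret = ret.dtype.type(ret / rcount)
```

Medium is seated, with its lid at 118.5 mm against an expected 118.6. Next I'll fetch the shallow case at (556.6,105.8), yaw 5.2°.

>>> servo_tool(increments=[[[9, -20, -10], -0.03], [[18, -39, -40], -0.033], [[18, -39, -80], -0.033], [[18, -39, -110], -0.033], [[18, -39, -130], -0.033]])

```text
t: 9.03
tcp_pos: [0.5552, 0.1038, 0.076]
eef_rot: [-3.139, 0.0, 1.659]
ft_force: [-1.3, -0.4, 0.3]
finger_gap: 0.0858
grip_force: 0.0
```

>>> servo_tool(increments=[[[0, 0, 0], 0], [[0, 0, -20], 0], [[0, 0, -40], 0], [[0, 0, -55], 0], [[0, 0, -65], 0]])

```text
t: 9.45
tcp_pos: [0.5567, 0.1047, 0.014]
eef_rot: [-3.142, 0.0, 1.66]
ft_force: [0.4, -0.6, -1.3]
finger_gap: 0.0854
grip_force: 0.0
```

>>> servo_tool(increments=[[[0, 0, 0], 0], [[0, 0, 0], 0], [[0, 0, 0], 0]])

```text
t: 9.7
tcp_pos: [0.5573, 0.1048, 0.0155]
eef_rot: [3.14, -0.0, 1.66]
ft_force: [0.4, -0.4, 0.1]
finger_gap: 0.0852
grip_force: 0.0
```

>>> servo_tool(increments=[[[0, 0, 0], 0], [[0, 0, 0], 0], [[0, 0, 0], 0], [[0, 0, 0], 0], [[0, 0, 0], 0]], grip=0)

```text
t: 10.12
tcp_pos: [0.5566, 0.1045, 0.0144]
eef_rot: [3.141, 0.0, 1.66]
ft_force: [-0.0, 0.4, -0.5]
finger_gap: 0.0254
grip_force: 0.0
```

>>> servo_tool(increments=[[[0, 0, 5], 0], [[0, 0, 25], 0], [[0, 0, 60], 0], [[0, 0, 95], 0], [[0, 0, 130], 0]])

```text
t: 10.53
tcp_pos: [0.556, 0.1047, 0.1459]
eef_rot: [-3.141, -0.0, 1.66]
ft_force: [1.2, -1.5, -1.1]
finger_gap: -0.0001
grip_force: 0.0
```

The fingers closed on nothing, so I need to look before going on.

>>> servo_tool(increments=[[[0, 0, 30], 0], [[0, 0, 60], 0], [[0, 0, 60], 0], [[0, 0, 60], 0], [[0, 0, 60], 0]], grip=1)

```text
t: 10.95
tcp_pos: [0.5562, 0.1043, 0.204]
eef_rot: [-3.141, 0.0, 1.66]
ft_force: [0.4, 0.7, -0.3]
finger_gap: 0.0605
grip_force: 0.0
```

Run:
```python
from h import *
m,I,D=wrist("w4",lo=.025)
lugs(m,D,.034,(.5,.62,.02,.19))
I,D=get_image("side");cv2.imwrite("pics/s4.png",I)
```

```text
tcp [0.5562 0.1043 0.204 ] rot [-3.1413e+00  3.0000e-04  1.6597e+00]
wrist px [295.  36.] n 6228 ztop 0.1183 rect [527.5 241.9] [56.8 35.5] 5.1
wrist px [552.  10.] n 543 ztop 0.034 rect [741.3 303.9] [23.4 13.8] 7.4
wrist px [618.  45.] n 3736 ztop 0.0365 rect [812.1 285.8] [40.3 67.6] 6.9
wrist px [145. 165.] n 430 ztop 0.0264 rect [382.8 136.3] [ 9.6 45.9] 5.8
wrist px [320. 210.] n 6679 ztop 0.0345 rect [556.7 105.3] [ 56.1 120.8] 5.3
wrist px [168. 368.] n 11760 ztop 0.2893 rect [510.5 101.8] [36.5 26.8] 2.4
wrist px [144. 302.] n 304 ztop 0.0264 rect [375.5  -9.7] [ 9.9 44.6] 38.4
wrist px [475. 370.] n 11406 ztop 0.2902 rect [600.  110.4] [39.4 27.4] 2.8
wrist px [471. 448.] n 261 ztop 0.0342 rect [ 769.7 -173.9] [19.3 20.3] 18.9
lid tilt [ 0.    -0.002] z 0.0344
 lug px [303.  170.7] 123 ctr [537.  145.6  39.8] ext [12.1 12.   4.1]
 lug px [337.6 170.3] 132 ctr [568.8 148.7  39.6] ext [12.4 11.7  4.7]
 lug px [304.7 256.3] 107 ctr [545.   62.4  39.8] ext [12.  10.6  3.7]
 lug px [336.5 256.1] 104 ctr [576.2  65.4  39.8] ext [12.9 11.   3.5]
```

View pics/w4.png

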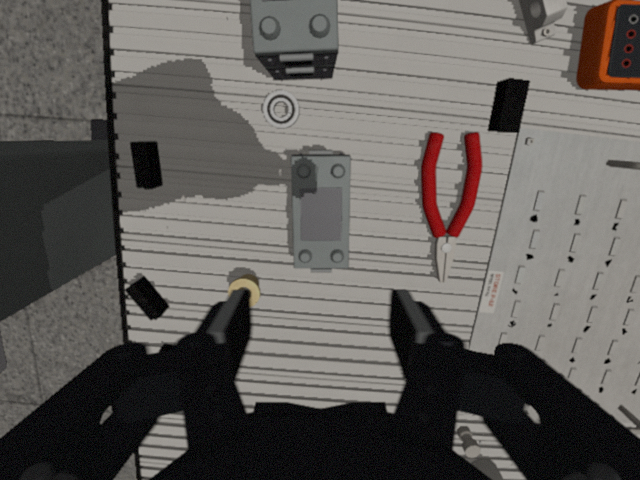

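The case hasn't moved: (320,210), still at (556.7,105.3). The pads passed over the lid, so I'll measure where the fingertips sit relative to the TCP.

Run:
```python
from h import *
o=get_obs();print(o["tcp_pos"],o["finger_gap"])
for n in("side","wrist"):
    I,D=get_image(n);P=cloud(camera_model(n),D).reshape(-1,3)
    q=P[(abs(P[:,0]-.556)<.075)&(abs(P[:,1]-.104)<.03)&(P[:,2]>.06)]
    for s in(-1,1):
        r=q[(q[:,0]-.556)*s>0]; k=r[:,2]<np.percentile(r[:,2],6)
        print(n,s,len(r),"zmin",np.percentile(r[:,2],[.5,2,5]).round(4),r[k].mean(0).round(4))
```

```text
[0.55585914 0.10431136 0.20311603] 0.0746403868386905
side -1 1643 zmin [0.2417 0.2486 0.2609] [0.5116 0.1075 0.2526]
side 1 2146 zmin [0.2445 0.2532 0.2689] [0.597  0.1167 0.258 ]
wrist -1 32949 zmin [0.2447 0.2519 0.263 ] [0.513  0.1054 0.2552]
wrist 1 32372 zmin [0.2443 0.2515 0.2628] [0.5986 0.113  0.255 ]
```

The tips sit about 35–38 mm above the reported TCP, so I'll go about 32 mm lower and watch the force.

>>> servo_tool(increments=[[[0.5, 1, -35], 0], [[0.5, 1, -70], 0], [[0.5, 1, -105], 0], [[0.5, 1, -140], 0], [[0.5, 1, -170], 0]], grip=1)

```text
t: 11.57
tcp_pos: [0.5558, 0.1054, 0.0314]
eef_rot: [-3.139, -0.0, 1.66]
ft_force: [0.6, 0.3, 0.5]
finger_gap: 0.0854
grip_force: 0.0
```

>>> servo_tool(increments=[[[0, 0, -10], 0], [[0, 0, -20], 0], [[0, 0, -28], 0], [[0, 0, -35], 0], [[0, 0, -35], 0]])

```text
t: 11.98
tcp_pos: [0.5571, 0.1055, -0.001]
eef_rot: [3.142, -0.0, 1.66]
ft_force: [0.1, -0.2, -0.2]
finger_gap: 0.0853
grip_force: 0.0
```

>>> servo_tool(increments=[[[0, 0, -4], 0], [[0, 0, -8], 0], [[0, 0, -12], 0], [[0, 0, -15], 0], [[0, 0, -15], 0]])

```text
t: 12.4
tcp_pos: [0.5568, 0.1054, -0.0163]
eef_rot: [-3.141, 0.0, 1.66]
ft_force: [-0.3, 0.1, -0.0]
finger_gap: 0.0852
grip_force: 0.0
```

>>> servo_tool(increments=[[[0, 0, -3], 0], [[0, 0, -3], 0], [[0, 0, -3], 0], [[0, 0, -3], 0], [[0, 0, -3], 0]], grip=0)

```text
t: 12.82
tcp_pos: [0.557, 0.1055, -0.0187]
eef_rot: [-3.142, -0.0, 1.66]
ft_force: [-1.6, 0.4, 0.2]
finger_gap: 0.0551
grip_force: 53.3
```

>>> servo_tool(increments=[[[0, 0, 0], 0], [[0, 0, 0], 0]])

```text
t: 12.98
tcp_pos: [0.557, 0.1055, -0.0187]
eef_rot: [3.142, -0.0, 1.66]
ft_force: [-0.7, -0.1, 1.5]
finger_gap: 0.0549
grip_force: 53.4
```

>>> servo_tool(increments=[[[0, 0, 10], 0], [[0, 0, 45], 0], [[0, 0, 85], 0], [[0, 0, 125], 0], [[0, 0, 165], 0]])

```text
t: 13.4
tcp_pos: [0.5563, 0.1057, 0.1485]
eef_rot: [-3.141, -0.0, 1.66]
ft_force: [1.2, -2.1, -1.9]
finger_gap: 0.0553
grip_force: 54.3
```

>>> servo_tool(increments=[[[0, 0, 30], 0], [[-5, 10, 55], 0.02], [[-17, 35, 55], 0.035], [[-17, 35, 55], 0.035], [[-17, 35, 55], 0.035]])

```text
t: 13.82
tcp_pos: [0.5393, 0.1418, 0.2021]
eef_rot: [3.141, -0.0, 1.697]
ft_force: [-0.6, -1.2, -2.0]
finger_gap: 0.0553
grip_force: 54.4
```

>>> servo_tool(increments=[[[0, 0, 0], 0], [[0, 0, 0], 0], [[0, 0, 0], 0], [[0, 0, 0], 0], [[0, 0, 0], 0]])

```text
t: 14.23
tcp_pos: [0.5401, 0.1402, 0.2009]
eef_rot: [-3.141, -0.0, 1.694]
ft_force: [0.1, -0.6, -1.5]
finger_gap: 0.0549
grip_force: 54.4
```

Run:
```python
from h import *
m,I,D=wrist("w5",lo=.08)
lugs(m,D,.1185,(.45,.60,.2,.40)); lugs(m,D,get_obs()["tcp_pos"][2]+.0187+.0345,(.45,.62,.04,.23))
```

```text
tcp [0.5401 0.1402 0.2009] rot [-3.1410e+00 -1.0000e-04  1.6942e+00]
wrist px [320.  57.] n 9946 ztop 0.1186 rect [525.3 260. ] [56.4 71.7] 6.9
wrist px [320. 323.] n 59297 ztop 0.2542 rect [538.4 153.8] [82.6 94.1] 8.2
lid tilt [-0.    0.01] z 0.1186
 lug px [295.4  86.9] 248 ctr [511.7 241.3 123.8] ext [11.  11.5  4.1]
 lug px [344.6  86.9] 269 ctr [543.2 245.2 123.8] ext [11.9 11.7  4.2]
lid tilt [ 0.001 -0.008] z 0.2542
 lug px [269.9 233.2] 988 ctr [519.2 179.9 259.5] ext [12.4 12.6  4.4]
 lug px [368. 233.] 1000 ctr [550.3 183.9 259.5] ext [11.9 12.9  4.1]
 lug px [236.9 335.4] 374 ctr [510.9 142.1 260.6] ext [ 9.5 22.9  5.5]
 lug px [403.2 335.5] 366 ctr [568.3 149.2 260.6] ext [ 7.4 23.2  5.6]
 lug px [208.9 328.1] 64 ctr [500.8 143.2 259.6] ext [4.8 1.6 4.1]
 lug px [431.3 328.1] 63 ctr [577.9 152.7 259.4] ext [5.1 1.4 4. ]
```

View pics/w5.png

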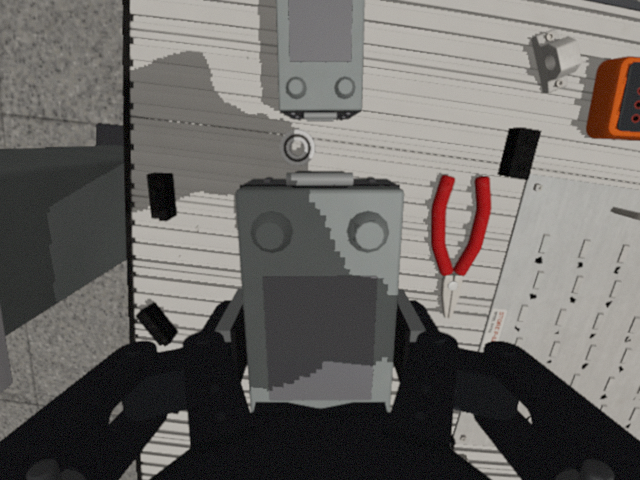

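The wrist view shows the shallow case held level, aligned with the medium case at (320,57). The shift needed is (-17.7, +144.7) mm.

>>> servo_tool(increments=[[[-4, 35, 0], 0], [[-9, 70, 0], 0], [[-13, 105, 0], 0], [[-17, 138, 0], 0], [[-17.7, 144.7, 0], 0]])

```text
t: 14.7
tcp_pos: [0.5204, 0.2913, 0.2015]
eef_rot: [-3.141, -0.003, 1.7]
ft_force: [-1.6, 0.3, -2.1]
finger_gap: 0.0551
grip_force: 54.4
```

>>> servo_tool(increments=[[[0, 0, -15], 0], [[0, 0, -40], 0], [[0, 0, -65], 0], [[0, 0, -80], 0], [[0, 0, -85], 0]])

```text
t: 15.12
tcp_pos: [0.5213, 0.2843, 0.1136]
eef_rot: [-3.138, 0.001, 1.695]
ft_force: [0.2, -0.4, -1.4]
finger_gap: 0.055
grip_force: 54.4
```

>>> servo_tool(increments=[[[0, 0, 0], 0], [[0, 0, 0], 0], [[0, 0, -2], 0], [[0, 0, -4], 0], [[0, 0, -6], 0]])

```text
t: 15.53
tcp_pos: [0.5228, 0.2853, 0.1109]
eef_rot: [3.14, -0.0, 1.695]
ft_force: [-0.2, -0.3, -1.8]
finger_gap: 0.0551
grip_force: 54.4
```

Run:
```python
from h import *
z=get_obs()["tcp_pos"][2];print(get_obs()["tcp_pos"])
I,D=get_image("wrist");m=camera_model("wrist");lugs(m,D,z+.0532,(.45,.60,.2,.40))
```

```text
[0.52279647 0.28532983 0.11088233]
lid tilt [ 0.001 -0.006] z 0.1635
 lug px [270.  233.5] 965 ctr [501.6 324.8 168.8] ext [12.3 12.3  4.2]
 lug px [367.8 233.2] 964 ctr [532.7 328.8 168.8] ext [12.3 12.1  4.5]
 lug px [236.7 335.7] 374 ctr [493.3 286.9 169.9] ext [ 9.3 22.4  5.5]
 lug px [403.3 335.1] 367 ctr [550.6 294.3 169.9] ext [ 6.8 23.3  5.5]
 lug px [208.4 328.2] 60 ctr [483.  288.1 168.9] ext [4.6 1.6 4.1]
 lug px [431.2 328. ] 65 ctr [560.2 297.7 168.7] ext [5.1 1.3 3.6]
```

>>> servo_tool(increments=[[[0, 0, -2], 0], [[0, 0, -4], 0], [[0, 0, -6], 0], [[0, 0, -8], 0], [[0, 0, -9], 0]])

```text
t: 16.0
tcp_pos: [0.5222, 0.2851, 0.1008]
eef_rot: [-3.141, 0.0, 1.695]
ft_force: [-0.1, -0.2, -1.5]
finger_gap: 0.0551
grip_force: 54.4
```

>>> servo_tool(increments=[[[0, 0, -1], 0], [[0, 0, -2], 0], [[0, 0, -3], 0], [[0, 0, -3], 0], [[0, 0, -3], 0]])

```text
t: 16.42
tcp_pos: [0.5224, 0.2853, 0.0993]
eef_rot: [3.141, 0.0, 1.695]
ft_force: [-5.7, -4.7, 16.6]
finger_gap: 0.055
grip_force: 56.8
```

Contact came at the expected seated height, so I'll release and retreat.

>>> servo_tool(increments=[[[0, 0, 0], 0], [[0, 0, 1], 0], [[0, 0, 1], 0], [[0, 0, 1], 0], [[0, 0, 1], 0]], grip=1)

```text
t: 16.83
tcp_pos: [0.5224, 0.2852, 0.0992]
eef_rot: [-3.142, -0.0, 1.695]
ft_force: [-0.1, 0.2, 0.8]
finger_gap: 0.0854
grip_force: 0.0
```

>>> servo_tool(increments=[[[0, 0, 10], 0], [[0, 0, 40], 0], [[0, 0, 75], 0], [[0, 0, 110], 0], [[0, 0, 145], 0]])

```text
t: 17.25
tcp_pos: [0.5219, 0.2853, 0.2466]
eef_rot: [-3.141, -0.0, 1.695]
ft_force: [1.3, -0.3, -0.0]
finger_gap: 0.0853
grip_force: 0.0
```

>>> servo_tool(increments=[[[4, -35, 0], 0], [[8, -70, 0], 0], [[12, -105, 0], 0], [[16, -140, 0], 0], [[16, -150, 0], 0]])

```text
t: 17.67
tcp_pos: [0.5391, 0.1295, 0.2448]
eef_rot: [3.141, 0.002, 1.689]
ft_force: [1.6, 0.3, 0.4]
finger_gap: 0.0855
grip_force: 0.0
```

>>> servo_tool(increments=[[[0, 0, 0], 0], [[0, 0, 0], 0], [[0, 0, 0], 0], [[0, 0, 0], 0], [[0, 0, 0], 0]])

```text
t: 18.08
tcp_pos: [0.5381, 0.1365, 0.2442]
eef_rot: [-3.141, -0.0, 1.697]
ft_force: [0.9, -0.3, 0.4]
finger_gap: 0.0851
grip_force: 0.0
```

Run:
```python
from h import *
m,I,D=wrist("w6",lo=.08); lugs(m,D,.1525,(.45,.60,.2,.40))
I,D=get_image("top");m=camera_model("top");tops("top",m,I,D,lo=.08);lugs(m,D,.1525,(.45,.60,.2,.40))
I,D=get_image("side");cv2.imwrite("pics/s6.png",cv2.resize(I[180:360,260:440],None,fx=3.3,fy=3.3,interpolation=cv2.INTER_CUBIC))
```

```text
tcp [0.5381 0.1365 0.2442] rot [-3.1414e+00 -4.0000e-04  1.6966e+00]
wrist px [324.  56.] n 9468 ztop 0.1526 rect [525.9 259.4] [56.4 71.9] 7.2
wrist px [202. 322.] n 1185 ztop 0.2968 rect [493.8 133.9] [14.2 22.6] 45.8
wrist px [438. 322.] n 1163 ztop 0.2968 rect [582.  144.8] [23. 14.] 59.0
lid tilt [-0.001  0.01 ] z 0.1526
 lug px [300.9  84.2] 233 ctr [512.3 240.8 157.7] ext [11.7 12.   4.6]
 lug px [348.1  84.4] 249 ctr [543.7 244.6 157.8] ext [12.  11.5  4.2]
lid tilt [0. 0.] z nan
  return _methods._mean(a, axis=axis, dtype=dtype,
  ret = ret.dtype.type(ret / rcount)
```

View pics/s6.png

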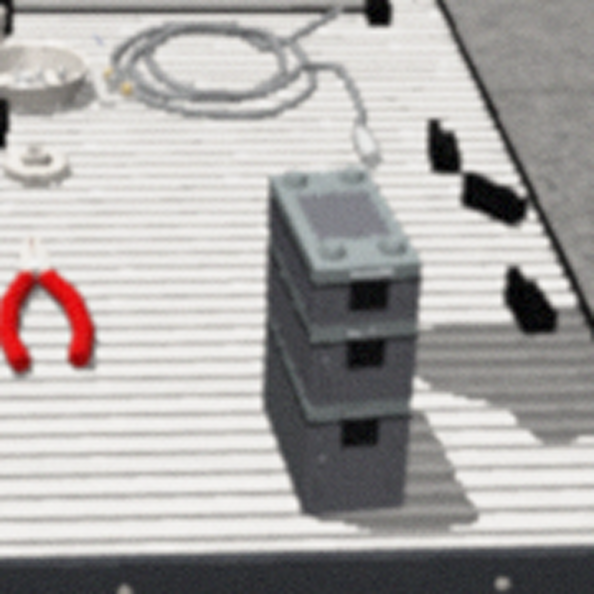

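The side crop shows the tower standing square, with all lids flush. The top lid is at 152.6 mm, which is fully down, and the gripper is clear.

```bash
python3 -c "
from plant import *
print(hand_in())"
```

```text
the job is handed in; nothing more can be done
None
```

I stacked the medium and shallow cases on the deep case, let go and handed the job in at about 18 s; both measured fully down and within about 1 mm of the case below, but no verdict came back.

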